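# Pivot the turner down onto the chopping board

## Robot

A 6-joint arm with a two-finger parallel gripper is mounted at the origin on a cart in front of the work surface, level with it; the furniture and walls round the work are solid. World frame = base frame: x ahead of the robot, y to its left, z up, the work surface at z = 0. Lengths are in m, angles in degrees, forces in N, time in s.
With the tool pointing down it reaches from about 0.4 to 0.825 m from the base axis. Payload 7 kg.
Tool frame: the origin (TCP) lies at the very end of the fingers, on their centre line; the grasp point (between the pads) lies 19 mm behind it; z points along the fingers, y is the line along which they close (so a half turn about z gives the same grasp; the last joint's range is limited). The gripper opens to 88 mm and grips with 3 to 60 N. Pads are 19 mm wide; open, the fingers measure 130 mm over their backs; the gripper's body (78 mm by 193 mm) begins 47 mm behind the grasp point.
Start: joints at [-48.868, 20.546, 0.682, 0, -70.136, -16.507], TCP at [0.281, -0.614, 0.227] pointing down, gripper open.
Joint ranges: [-176.03, 176.03], [-82.01, 121.73], [-58.28, 71.71], [-173.87, 95.51], [-174.79, -0.11], [-173.66, 173.66]. Speed limits (degrees/s): [136.94, 136.94, 172.46, 180, 180, 180].

## Interface

Orientations are given as [roll, pitch, yaw] about the fixed x, y, z axes, in that order (R = Rz(yaw) Ry(pitch) Rx(roll)).
In Python, from plant import ctrl, cams, workorder gives the robot as it stands.
- The arm moves only by the tool play_rows, never from a script. Its argument "motion" is a list of rows, each an object of numbers: "x", "y", "z": the shift along the tool's x, y, z normalised to -1 to 1, where 1 is 0.025 m; "rx", "ry", "rz": the turn, a rotation vector about the tool's x, y, z normalised to -1 to 1, where 1 is 4 degrees. A call has 1 to 20 rows; each row shifts and turns the commanded pose from where the row before left it, along the tool's axes as they then stand; what a row does not reach is not made up. A row lasts 1/8 s, in which the tool goes at most 62.5 mm and 10.7 degrees, less where a joint would pass 70% of its speed; a pose out of reach is approached as far as the arm can. A call with a number of a shift or a turn outside -1 to 1 is refused whole. A call with a gripper value outside its range is refused whole. "fingers" is the opening, from -1 (shut) to 1 (fully open), set as the call begins (left out, the last holds). The fingers move at their own pace and stop on an object; the grip force is fixed at half the most. Time passes only in rows, so rows that do not move let the fingers close. It gives the time, the measured TCP pose, the force, the opening and the grip force at its end, in the units of the state.
- ctrl.get_obs(): the state, without advancing time (a new reading comes with each control period).
- cams.snapshot(name): name is "scene" or "top" or "wrist"; returns the picture (480x640x3 uint8, blue, green, red); there is no depth.
- cams.get_calibration(name): a dict with "vertical_fov" (degrees; the focal length in pixels is half the picture's height over the tangent of half this angle, whatever the lens; pixels are square), "cx", "cy" (the principal point, pixels), "position" and "rotation" of the camera in the world. Camera axes: x right, y up, looking along -z (the intrinsics and any distortion apply to the point x, -y, -z); pixel columns grow to the right and rows downward; lengths in m; the calibration is good to about 2 mm. A picture is of the moment at which its call begins: read the wrist's pose just before it. get_calibration takes no time and is no camera call; for the wrist camera it gives the pose at the moment of the call.
- workorder.close_job(): hands the job in; it is judged then, once.
The state is a dict: "clock": time; "joint_pos": joint angles; "qvel": joint speeds; "tau": joint torques, N m; "tool_pos": TCP position; "orientation": TCP orientation; "force": force on the tool from outside, world axes, zero at the start; "moment": the same for the moment, N m; "opening": finger opening in m; "gripper_force": force on a finger pad.
Only numpy, scipy, OpenCV 4.12 (cv2) and the standard library are available. Lean on these libraries where they do the work, as an engineer would, in place of code of your own. Each camera call takes 0.05 s, during which the arm holds its last target. There are 200 camera calls.

## Task

Take the broad wooden turner (the tallest tool, with the widest blade) out of the little rack by its handle and stand its blade end on the chopping board. Keep it pinched and, with that end pressed on the board, move the hand along and down so that the turner pivots between the fingers until it is nearly flat; then let go so that it lies flat in the middle of the board, along the board's length. Leave the other two tools standing in the rack.

Things in the scene. Friction and masses are not known exactly. Their poses are not given: they have to be found in the camera images.
- turner: Wooden turner, 180 mm long, 60 g. Plain wood, stands head down in a rack slot (play 3 degrees). Origin: centre of the head's lower end; z up along the handle, x across the width, y through the thickness. Blade 46 mm wide, 6 mm thick, from z = 0 to 66 mm; shoulder 34 mm wide to 80 mm; straight handle 20 mm wide, 11 mm thick, to 180 mm.
- turner_grip (a point): Point to pinch on the turner's handle, on its axis, 155 mm from the blade end; axes as the turner's. Pinched lightly (20 N) across the 20 mm width (fingers closing along x), the turner swings about x between the fingers when its blade end is pressed on a surface.
- turner_mid (a point): Middle of the turner, 90 mm from its blade end, on its long axis; axes as the turner's.
- board: Chopping board of light wood that does not move, 160 x 260 mm, 18 mm thick, lying on the worktop. Origin: centre of its underside; y along its 260 mm length, x across, z up.
- rack: Small open wooden rack that does not move, 76 x 176 mm, 53 mm high: 8 mm base on which the tools stand, and a top plate (upper face at 53 mm) with three slots 55 mm apart in a row along y, each 55 mm along x and 12 mm along y. Origin: centre of its underside. Which tool stands in which slot varies.
- spreader: Bystander: narrow wooden spreader, 140 mm long, plain blade 24 mm wide, handle 16 mm wide. Plain wood, stands head down in a rack slot (play 3 degrees). Origin: centre of the head's lower end; z up along the handle, x across the width, y through the thickness.
- fork: Bystander: wooden fork, 152 mm long, three tines, head 28 mm wide, handle 16 mm wide. Plain wood, stands head down in a rack slot (play 3 degrees). Origin: centre of the head's lower end; z up along the handle, x across the width, y through the thickness.
There are look-alikes about, which are no part of the job. What is shaped like the turner but green or purple is not meant.

How it is judged (in metres and radians):
On the way, in this order (a step that is already met when the one before it is completed fails the run):
1. the turner, held in the fingers and less than 35 degrees from upright, stands with its blade end on the board (contact force between the fingers and turner above 0.5 N and angle between turner's own z axis and vertical below 0.61 rad and horizontal distance between turner and board below 0.14 m and z of turner in the frame of board below 0.033 m), for 0.1 s.
2. still held in the fingers and with its blade end on the board, the turner has swung to more than 65 degrees from upright (contact force between the fingers and turner above 0.5 N and angle between turner's own z axis and vertical between 1.13 and 1.75 rad and horizontal distance between turner and board below 0.14 m and z of turner in the frame of board below 0.033 m), for 0.1 s.
At the end, for the whole second after the job is handed in: The turner lies flat on the board (length level within 7 degrees, blade within 10), its middle within 30 mm of the board's centre, its length within 12 degrees of the board's (either way round), at rest and let go; spreader and fork stand in their slots, moved under 20 mm (angle between turner's own z axis and vertical between 1.45 and 1.69 rad and angle between turner's own x axis and vertical between 1.4 and 1.74 rad and angle between the z axis of turner and the y axis of board, either way round below 0.21 rad and horizontal distance between turner_mid and board below 0.03 m and z of turner_mid in the frame of board between 0.016 and 0.03 m and linear speed of turner below 0.02 m/s and distance of each of spreader, fork from where it was at the start of the episode below 0.02 m and angle between each of spreader, fork's own z axis and vertical below 0.2 rad); the robot touches nothing.
It fails at once if the spreader or the fork is pulled or tipped out of its slot (distance of any of spreader, fork from where it was at the start of the episode above 0.03 m or angle between any of spreader, fork's own z axis and vertical above 0.35 rad).
It also fails if it takes over 45 s, if anything falls off the work surface, if the arm or the gripper's body presses on something with over 40 N, if the wrist force passes 120 N, or if a joint passes its speed limit or range.

## Working session

There is one attempt and no reset: what is moved stays moved. The work goes in short steps, Python scripts to look and compute and a tool call to move; the robot and the scene stay as the last step left them, time stands still between calls to the robot, and variables do not carry over. Pictures are saved under pics/ and viewed, at most 10 in all, crops included, and the job is handed in when it is done.

Besides the shell and the picture viewer there is one more tool, called after "Call:" as a command line: name --argument value ..., lists and objects as JSON in quotes. play_rows: Moves the arm, as the interface text tells. Its arguments: {"type":"object","properties":{"motion":{"type":"array"},"fingers":{"type":"number"}},"required":["motion"]}

```bash
mkdir -p pics; ls; python3 - <<'E'
from plant import ctrl,cams
import cv2,json
print(ctrl.get_obs())
for n in("scene","top"):
    print(n,cams.get_calibration(n)); cv2.imwrite(f"pics/{n}0.png",cams.snapshot(n))
E
```

```text
pics
{'clock': 0.0, 'joint_pos': array([-4.88677652e+01,  2.05910118e+01,  6.33047263e-01, -2.30437115e-02,
       -7.01348375e+01, -1.65066848e+01]), 'qvel': array([0.04742271, 0.0771906 , 0.14963153, 0.00488832, 0.02820619,
       0.02946236]), 'tau': array([-1.66265281e-04, -5.82712376e+01,  2.93068832e+01,  6.99778318e+00,
        6.81131176e-03, -2.58390583e-04]), 'tool_pos': array([ 0.28104302, -0.61316098,  0.22561275]), 'orientation': array([ 1.79904867e+02, -5.60090696e-03, -1.55382293e+02]), 'force': array([-0.1662593 ,  0.38925606, -0.30287455]), 'moment': array([-0.00761836,  0.04269108,  0.02900963]), 'gripper_force': 0.0, 'opening': 0.08756067471457041}
scene {'vertical_fov': 49.25095328897909, 'cx': 330.7221202726421, 'cy': 243.41364243679357, 'position': array([-0.08043855, -0.60043914,  0.6744942 ]), 'rotation': array([ 53.71684713,  -1.24911203, -44.74446076])}
top {'vertical_fov': 44.66405917980859, 'cx': 320.7707806648306, 'cy': 236.9981424940045, 'position': array([ 0.24746373, -0.04376425,  1.26064468]), 'rotation': array([ 12.03192386,   0.17505186, -93.78302097])}
```

View pics/top0.png

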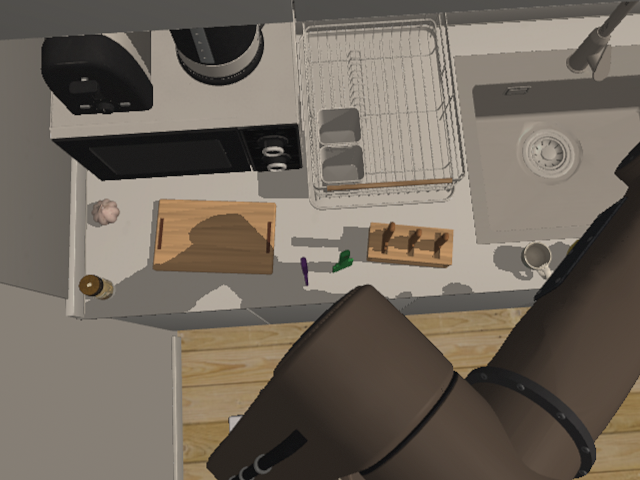

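View pics/scene0.png

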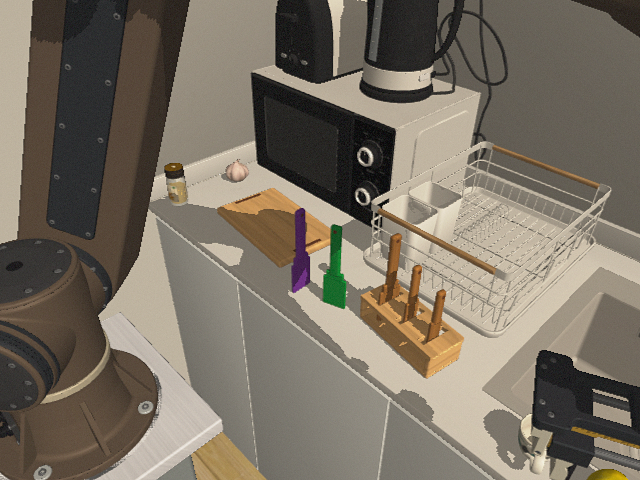

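The top view shows the board at about (215,236), image left being +y, and the rack at (410,244). The tallest tool is in the rack's left (+y) slot, at about (390,235). The scene view agrees, with its handle top at (396,236). The green and purple ones are decoys standing between the board and the rack.

```bash
cat > h.py <<'E'
import numpy as np,cv2
from scipy.spatial.transform import Rotation as R
from plant import ctrl,cams
def cal(n):
    c=cams.get_calibration(n); f=240/np.tan(np.radians(c["vertical_fov"]/2))
    return f,c["cx"],c["cy"],np.array(c["position"]),R.from_euler("xyz",c["rotation"],degrees=True).as_matrix()
def ray(n,uv,c=None):
    f,cx,cy,p,M=c or cal(n); return p,M@np.array([(uv[0]-cx)/f,-(uv[1]-cy)/f,-1])
def onz(n,uv,z,c=None):
    p,d=ray(n,uv,c); return p+d*(z-p[2])/d[2]
def proj(n,P,c=None):
    f,cx,cy,p,M=c or cal(n); q=(np.atleast_2d(P)-p)@M; return np.c_[cx-f*q[:,0]/q[:,2],cy+f*q[:,1]/q[:,2]]
E
python3 - <<'E'
from h import *
b=[onz("top",u,.018) for u in [(160,199),(277,203),(274,274),(153,270)]]
r=[onz("top",u,.053) for u in [(371,222),(454,229),(452,267),(367,259)]]
for k in (b,r):
    k=np.array(k);print(k.round(3).tolist(),k.mean(0).round(4),[np.linalg.norm(k[i]-k[i-1]).round(3) for i in range(4)])
t=cv2.imread("pics/top0.png");s=cv2.imread("pics/scene0.png")
a=cv2.resize(t[190:290,145:305],None,fx=2.5,fy=2.5,interpolation=2);d=cv2.resize(t[213:273,360:460],None,fx=4,fy=4,interpolation=2)
e=cv2.resize(s[225:380,350:470],None,fx=3.2,fy=3.2,interpolation=2)
o=np.zeros((500,800,3),np.uint8);o[:250,:400]=a;o[250:490,:400]=d;o[:496,410:794]=e
cv2.imwrite("pics/c.png",o)
E
```

```text
[[0.621, 0.291, 0.018], [0.595, 0.034, 0.018], [0.438, 0.048, 0.018], [0.464, 0.307, 0.018]] [0.5293 0.17   0.018 ] [np.float64(0.158), np.float64(0.259), np.float64(0.158), np.float64(0.261)]
[[0.53, -0.166, 0.053], [0.503, -0.34, 0.053], [0.422, -0.326, 0.053], [0.451, -0.151, 0.053]] [ 0.4766 -0.2456  0.053 ] [np.float64(0.08), np.float64(0.176), np.float64(0.082), np.float64(0.178)]
```

View pics/c.png

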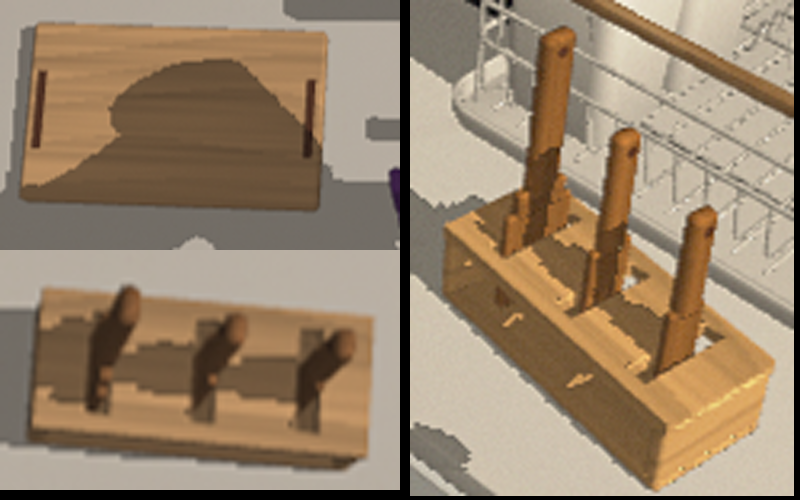

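The crop shows the turner in the left slot, with its handle top at top-image (392,224) and scene (396,237). The spreader and fork are in the other two slots, and the board edges are clear.

```bash
python3 - <<'E'
from h import *
def mid(a,b):
    p,d=ray("top",a);q,e=ray("scene",b);d/=np.linalg.norm(d);e/=np.linalg.norm(e)
    s=np.linalg.lstsq(np.c_[d,-e],q-p,rcond=None)[0];A=p+s[0]*d;B=q+s[1]*e
    return ((A+B)/2).round(4),np.linalg.norm(A-B).round(4)
print("tip",mid((392.2,223.8),(395.9,236.9)))
k=np.array([onz("top",u,.053) for u in [(370.5,222.3),(453.7,229.5),(451.8,265),(368.3,257.5)]])
b=np.array([onz("top",(145+X/2.5,190+Y/2.5),.018) for X,Y in [(37,23),(328,33),(319,210),(22,198)]])
for n,k in (("rack",k),("board",b)):
    c=k.mean(0);a=(k[0]+k[3]-k[1]-k[2])/2;x=(k[0]+k[1]-k[2]-k[3])/2
    print(n,c.round(4),np.linalg.norm(a).round(3),np.linalg.norm(x).round(3),"yaw",np.degrees([np.arctan2(-a[0],a[1]),np.arctan2(x[1],x[0])]).round(2))
    if n=="rack":
        u=a/np.linalg.norm(a); s=c+.055*u; print("slot",s); 
        S=s.copy();S[2]=.188; print("expected tip px",proj("top",S),proj("scene",S))
# blade end / handle points scene
for z,uv in ((.088,(350+(538-410)/3.2,225+205/3.2)),):print("shoulder@scene",onz("scene",uv,z))
S=lambda u,v:(350+(u-410)/3.2,225+v/3.2)
print("slots top",[onz("top",(360+X/4,213+(Y-250)/4),.053).round(3) for X,Y in [(98,368),(203,372),(308,380)]])
print("green,purple bases",onz("top",(340,268),0),onz("top",(306,283),0))
print("purple/green top by scene .18",onz("scene",(299,210),.18),onz("scene",(336,227),.18))
print("microwave front",onz("top",(90,180),0),onz("top",(300,170),0), "top?",onz("top",(60,137),.2),onz("top",(300,123),.2))
print("basket wood rail", onz("top",(330,188),.1),onz("top",(450,180),.1))
E
```

```text
tip (array([ 0.4923, -0.1913,  0.1812]), np.float64(0.0038))
rack [ 0.478  -0.2459  0.053 ] 0.176 0.076 yaw [-8.97 -8.87]
slot [ 0.48656673 -0.19158801  0.053     ]
expected tip px [[392.44631932 226.71707598]] [[395.32409053 234.76702171]]
board [0.5296 0.1709 0.018 ] 0.257 0.157 yaw [-6.   -5.46]
shoulder@scene [ 0.4725659  -0.20371997  0.088     ]
slots top [array([ 0.484, -0.19 ,  0.053]), array([ 0.478, -0.245,  0.053]), array([ 0.47 , -0.3  ,  0.053])]
green,purple bases [ 0.4440389 -0.0949387  0.       ] [ 0.41612035 -0.01893428  0.        ]
purple/green top by scene .18 [ 0.43036097 -0.02176995  0.18      ] [ 0.44051071 -0.10264909  0.18      ]
microwave front [0.68169509 0.45311428 0.        ] [ 0.67355347 -0.02099776  0.        ] top? [0.70359593 0.43351594 0.2       ] [ 0.70120775 -0.03019926  0.2       ]
basket wood rail [ 0.5966477  -0.08242756  0.1       ] [ 0.59723004 -0.33179753  0.1       ]
```

Call:
play_rows --motion '[{"x":-0.97,"y":0.795,"z":-0.04},{"x":-0.97,"y":0.795,"z":-0.04},{"x":-0.97,"y":0.795,"z":-0.04},{"x":-0.97,"y":0.795,"z":-0.04},{"x":-0.97,"y":0.795,"z":-0.04},{"x":-0.97,"y":0.795,"z":-0.04},{"x":-0.97,"y":0.795,"z":-0.04},{"x":-0.97,"y":0.795,"z":-0.04},{"x":-0.97,"y":0.795,"z":-0.04},{"x":-0.97,"y":0.795,"z":-0.04},{"x":-0.97,"y":0.795,"z":-0.04},{"x":-0.97,"y":0.795,"z":-0.04},{"x":-0.97,"y":0.795,"z":-0.04},{"x":-0.97,"y":0.795,"z":-0.04},{"x":-0.97,"y":0.795,"z":-0.04}]' --fingers 1

```text
$.motion[0]: bad value
```

Call:
play_rows --motion '[{"rz":-0.942},{"rz":-0.942},{"rz":-0.942},{"rz":-0.942},{"rz":-0.942},{"rz":-0.942},{"rz":-0.942},{"rz":-0.942},{"rz":-0.942},{"rz":-0.942},{"rz":-0.942},{"rz":-0.942},{"rz":-0.942},{"rz":-0.942},{"rz":-0.942},{},{}]'

```text
$.motion[0]: bad value
```

```bash
python3 - <<'E'
from h import *
o=ctrl.get_obs();print(o["joint_pos"],o["orientation"],o["tool_pos"])
w=cams.snapshot("wrist");t=cams.snapshot("top")
cv2.imwrite("pics/w1.png",np.hstack([cv2.resize(w,(400,300)),cv2.resize(t[180:300,340:500],(400,300))]))
M=R.from_euler("xyz",o["orientation"],degrees=True).as_matrix()
print(M.T@(np.array([.489,-.1915,.147])-o["tool_pos"]))
E
```

```text
[-4.88671043e+01  2.05878394e+01  6.38910243e-01 -1.70215129e-02
 -7.01367768e+01 -1.65040428e+01] [ 1.79913279e+02 -9.00687986e-03 -1.55376936e+02] [ 0.28105317 -0.61321808  0.22571204]
[-0.36475775  0.29661084  0.07910373]
```

View pics/w1.png

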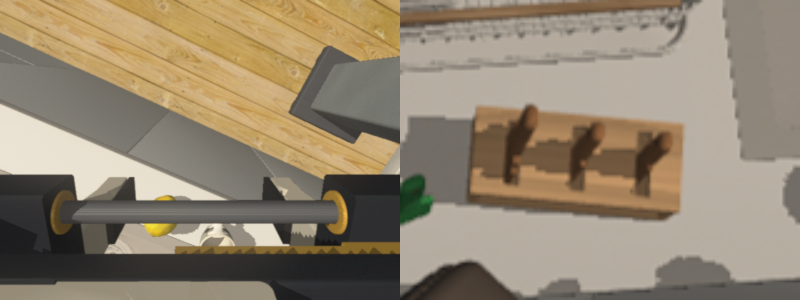

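The calls were refused and nothing moved. This wrist picture only shows the floor and the counter edge, with the rack unchanged. The rows probably need all six numbers.

Call:
play_rows --motion '[{"x":-0.97,"y":0.79,"z":-0.04,"rx":0,"ry":0,"rz":0},{"x":-0.97,"y":0.79,"z":-0.04,"rx":0,"ry":0,"rz":0},{"x":-0.97,"y":0.79,"z":-0.04,"rx":0,"ry":0,"rz":0},{"x":-0.97,"y":0.79,"z":-0.04,"rx":0,"ry":0,"rz":0},{"x":-0.97,"y":0.79,"z":-0.04,"rx":0,"ry":0,"rz":0},{"x":-0.97,"y":0.79,"z":-0.04,"rx":0,"ry":0,"rz":0},{"x":-0.97,"y":0.79,"z":-0.04,"rx":0,"ry":0,"rz":0},{"x":-0.97,"y":0.79,"z":-0.04,"rx":0,"ry":0,"rz":0},{"x":-0.97,"y":0.79,"z":-0.04,"rx":0,"ry":0,"rz":0},{"x":-0.97,"y":0.79,"z":-0.04,"rx":0,"ry":0,"rz":0},{"x":-0.97,"y":0.79,"z":-0.04,"rx":0,"ry":0,"rz":0},{"x":-0.97,"y":0.79,"z":-0.04,"rx":0,"ry":0,"rz":0},{"x":-0.97,"y":0.79,"z":-0.04,"rx":0,"ry":0,"rz":0},{"x":-0.97,"y":0.79,"z":-0.04,"rx":0,"ry":0,"rz":0},{"x":-0.97,"y":0.79,"z":-0.04,"rx":0,"ry":0,"rz":0}]' --fingers 1

```text
clock: 2.08
tool_pos: [0.4887, -0.1917, 0.2416]
orientation: [180.0, 0.0, -155.4]
force: [-0.5, -0.3, -0.1]
opening: 0.0879
gripper_force: 0.0
```

Call:
play_rows --motion '[{"x":0,"y":0,"z":0,"rx":0,"ry":0,"rz":-0.942},{"x":0,"y":0,"z":0,"rx":0,"ry":0,"rz":-0.942},{"x":0,"y":0,"z":0,"rx":0,"ry":0,"rz":-0.942},{"x":0,"y":0,"z":0,"rx":0,"ry":0,"rz":-0.942},{"x":0,"y":0,"z":0,"rx":0,"ry":0,"rz":-0.942},{"x":0,"y":0,"z":0,"rx":0,"ry":0,"rz":-0.942},{"x":0,"y":0,"z":0,"rx":0,"ry":0,"rz":-0.942},{"x":0,"y":0,"z":0,"rx":0,"ry":0,"rz":-0.942},{"x":0,"y":0,"z":0,"rx":0,"ry":0,"rz":-0.942},{"x":0,"y":0,"z":0,"rx":0,"ry":0,"rz":-0.942},{"x":0,"y":0,"z":0,"rx":0,"ry":0,"rz":-0.942},{"x":0,"y":0,"z":0,"rx":0,"ry":0,"rz":-0.942},{"x":0,"y":0,"z":0,"rx":0,"ry":0,"rz":-0.942},{"x":0,"y":0,"z":0,"rx":0,"ry":0,"rz":-0.942},{"x":0,"y":0,"z":0,"rx":0,"ry":0,"rz":-0.942},{"x":0,"y":0,"z":0,"rx":0,"ry":0,"rz":0},{"x":0,"y":0,"z":0,"rx":0,"ry":0,"rz":0}]'

```text
clock: 4.2
tool_pos: [0.4884, -0.1927, 0.2415]
orientation: [180.0, 0.0, -98.9]
force: [-0.7, -0.6, 0.5]
opening: 0.0877
gripper_force: 0.0
```

```bash
cat > g.py <<'E'
from h import *
import sys
o=ctrl.get_obs();print(o["clock"],o["joint_pos"].round(1),o["orientation"].round(2),o["tool_pos"].round(4),o["force"].round(1),o["opening"],o["gripper_force"])
if len(sys.argv)>1:
    M=R.from_euler("xyz",o["orientation"],degrees=True).as_matrix()
    d=M.T@(np.array(eval(sys.argv[1]))-o["tool_pos"]);print("tool shift m",d.round(4),"units",(d/.025).round(2))
E
python3 g.py "[.489,-.1915,.147]"; python3 - <<'E'
from h import *
w=cams.snapshot("wrist");t=cams.snapshot("top")
cv2.imwrite("pics/w2.png",np.hstack([cv2.resize(w,(400,300)),cv2.resize(t[180:300,340:500],(400,300))]))
E
```

```text
4.2 [ -0.1   5.8 -16.8  -0.  -67.5  -8.8] [179.99   0.   -98.94] [ 0.4884 -0.1927  0.2415] [-0.7 -0.6  0.5] 0.08772229050355941 0.0
tool shift m [-0.0013 -0.0004  0.0945] units [-0.05 -0.02  3.78]
```

View pics/w2.png

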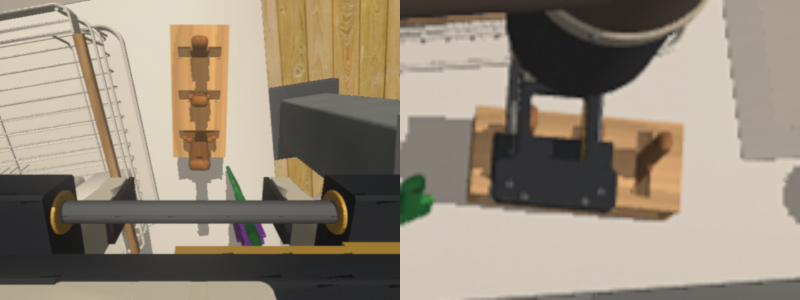

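The wrist view shows the turner handle top at about (320,261) full scale, centred between the fingers. The rack has not been touched.

```bash
python3 - <<'E'
from h import *
P=[[.489,-.1915,.188],[.4866,-.1916,.053],[.478,-.2459,.053]];print(proj("wrist",P).round(0)/1.6)
print(onz("wrist",(320,250),.188),onz("wrist",(320,266),.188))
E
```

```text
[[198.125 165.   ]
 [200.    133.75 ]
 [200.     94.375]]
[ 0.48589524 -0.19951017  0.188     ] [ 0.48734165 -0.19019762  0.188     ]
```

Call:
play_rows --motion '[{"x":0,"y":0,"z":0.6,"rx":0,"ry":0,"rz":0},{"x":-0.05,"y":0,"z":0.6,"rx":0,"ry":0,"rz":0},{"x":0,"y":0,"z":0.4,"rx":0,"ry":0,"rz":0},{"x":0,"y":0,"z":0,"rx":0,"ry":0,"rz":0}]'

```text
clock: 4.8
tool_pos: [0.488, -0.1914, 0.2003]
orientation: [179.9, -0.0, -98.9]
force: [0.2, 0.2, -0.1]
opening: 0.0875
gripper_force: 0.0
```

Call:
play_rows --motion '[{"x":0,"y":0,"z":0.6,"rx":0,"ry":0,"rz":0},{"x":0,"y":0,"z":0.6,"rx":0,"ry":0,"rz":0},{"x":0,"y":0,"z":0.6,"rx":0,"ry":0,"rz":0},{"x":0,"y":0,"z":0.33,"rx":0,"ry":0,"rz":0},{"x":0,"y":0,"z":0,"rx":0,"ry":0,"rz":0}]'

```text
clock: 5.42
tool_pos: [0.4882, -0.1915, 0.1475]
orientation: [179.9, -0.0, -98.9]
force: [-1.6, -0.1, 1.1]
opening: 0.0876
gripper_force: 0.0
```

Call:
play_rows --motion '[{"x":0,"y":0,"z":0,"rx":0,"ry":0,"rz":0},{"x":0,"y":0,"z":0,"rx":0,"ry":0,"rz":0},{"x":0,"y":0,"z":0,"rx":0,"ry":0,"rz":0},{"x":0,"y":0,"z":0,"rx":0,"ry":0,"rz":0},{"x":0,"y":0,"z":0,"rx":0,"ry":0,"rz":0},{"x":0,"y":0,"z":0,"rx":0,"ry":0,"rz":0},{"x":0,"y":0,"z":0,"rx":0,"ry":0,"rz":0},{"x":0,"y":0,"z":0,"rx":0,"ry":0,"rz":0}]' --fingers -1

```text
clock: 6.42
tool_pos: [0.4886, -0.1915, 0.1483]
orientation: [180.0, 0.0, -98.9]
force: [-0.0, -0.1, 0.2]
opening: 0.0198
gripper_force: 30.0
```

Call:
play_rows --motion '[{"x":0,"y":0,"z":-0.3,"rx":0,"ry":0,"rz":0},{"x":0,"y":0,"z":-0.5,"rx":0,"ry":0,"rz":0},{"x":0,"y":0,"z":-0.5,"rx":0,"ry":0,"rz":0},{"x":0,"y":0,"z":-0.5,"rx":0,"ry":0,"rz":0},{"x":0,"y":0,"z":-0.5,"rx":0,"ry":0,"rz":0},{"x":0,"y":0,"z":-0.7,"rx":0,"ry":0,"rz":0},{"x":0,"y":0,"z":-0.7,"rx":0,"ry":0,"rz":0},{"x":0,"y":0,"z":-0.7,"rx":0,"ry":0,"rz":0},{"x":0,"y":0,"z":-0.9,"rx":0,"ry":0,"rz":0},{"x":0,"y":0,"z":-0.9,"rx":0,"ry":0,"rz":0},{"x":0,"y":0,"z":-0.9,"rx":0,"ry":0,"rz":0},{"x":0,"y":0,"z":-0.9,"rx":0,"ry":0,"rz":0},{"x":0,"y":0,"z":0,"rx":0,"ry":0,"rz":-0.78},{"x":0,"y":0,"z":0,"rx":0,"ry":0,"rz":0}]'

```text
clock: 8.18
tool_pos: [0.4885, -0.1914, 0.3489]
orientation: [-180.0, 0.0, -95.8]
force: [0.5, -0.7, -1.3]
opening: 0.0198
gripper_force: 30.0
```

```bash
python3 g.py "[.5205,.0814,.348]"; python3 - <<'E'
from h import *
cv2.imwrite("pics/s3.png",cams.snapshot("scene"))
E
```

```text
8.175 [  0.    2.9  -6.1  -0.  -80.9  -5.8] [-1.7997e+02  1.0000e-02 -9.5750e+01] [ 0.4885 -0.1914  0.3489] [ 0.5 -0.7 -1.3] 0.019759236831166177 29.99813050031662
tool shift m [-0.2746 -0.0045  0.0009] units [-10.99  -0.18   0.04]
```

View pics/s3.png

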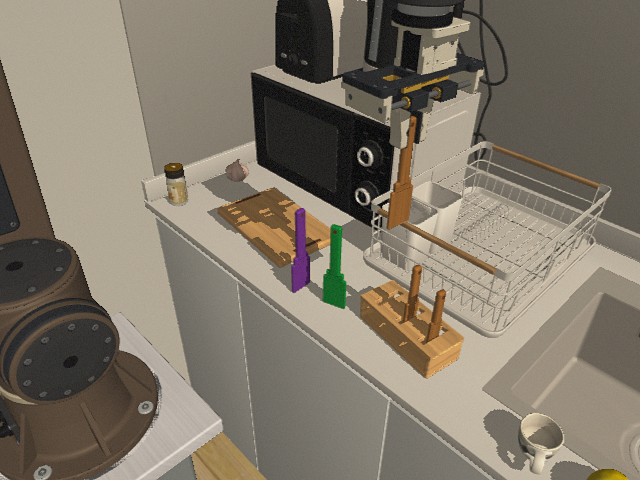

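The picture shows the turner held upright with its blade end at (398,225), and the other two tools still standing in the rack.

Call:
play_rows --motion '[{"x":-0.5,"y":0,"z":0,"rx":0,"ry":0,"rz":0},{"x":-0.8,"y":0,"z":0,"rx":0,"ry":0,"rz":0},{"x":-0.8,"y":0,"z":0,"rx":0,"ry":0,"rz":0},{"x":-0.8,"y":0,"z":0,"rx":0,"ry":0,"rz":0},{"x":-0.8,"y":0,"z":0,"rx":0,"ry":0,"rz":0},{"x":-0.8,"y":0,"z":0,"rx":0,"ry":0,"rz":0},{"x":-0.8,"y":0,"z":0,"rx":0,"ry":0,"rz":0},{"x":-0.8,"y":0,"z":0,"rx":0,"ry":0,"rz":0},{"x":-0.8,"y":-0.18,"z":0,"rx":0,"ry":0,"rz":0},{"x":-0.8,"y":0,"z":0,"rx":0,"ry":0,"rz":0},{"x":-0.8,"y":0,"z":0,"rx":0,"ry":0,"rz":0},{"x":-0.8,"y":0,"z":0,"rx":0,"ry":0,"rz":0},{"x":-0.8,"y":0,"z":0,"rx":0,"ry":0,"rz":0},{"x":-0.6,"y":0,"z":0,"rx":0,"ry":0,"rz":0},{"x":-0.3,"y":0,"z":0,"rx":0,"ry":0,"rz":0},{"x":0,"y":0,"z":0,"rx":0,"ry":0,"rz":0}]'

```text
clock: 10.22
tool_pos: [0.5206, 0.082, 0.3482]
orientation: [180.0, -0.0, -95.7]
force: [-0.0, 0.3, -0.9]
opening: 0.0197
gripper_force: 30.0
```

Call:
play_rows --motion '[{"x":0,"y":0,"z":0.8,"rx":0,"ry":0,"rz":0},{"x":0,"y":0,"z":0.8,"rx":0,"ry":0,"rz":0},{"x":0,"y":0,"z":0.8,"rx":0,"ry":0,"rz":0},{"x":0,"y":0,"z":0.8,"rx":0,"ry":0,"rz":0},{"x":0,"y":0,"z":0.8,"rx":0,"ry":0,"rz":0},{"x":0,"y":0,"z":0.8,"rx":0,"ry":0,"rz":0},{"x":0,"y":0,"z":0.8,"rx":0,"ry":0,"rz":0},{"x":0,"y":0,"z":0.8,"rx":0,"ry":0,"rz":0},{"x":0,"y":0,"z":0.4,"rx":0,"ry":0,"rz":0},{"x":0,"y":0,"z":0.2,"rx":0,"ry":0,"rz":0},{"x":0,"y":0,"z":0,"rx":0,"ry":0,"rz":0},{"x":0,"y":0,"z":0,"rx":0,"ry":0,"rz":0}]'

```text
clock: 11.72
tool_pos: [0.521, 0.0818, 0.174]
orientation: [-179.9, 0.0, -95.7]
force: [0.3, 1.0, -1.2]
opening: 0.0195
gripper_force: 30.0
```

```bash
python3 g.py "[.5205,.0814,.158]"; python3 - <<'E'
from h import *
s=cams.snapshot("scene")
cv2.imwrite("pics/s4.png",cv2.resize(s[80:300,150:450],(792,580)))
P=[[.5205,.0814,.018+.01],[.5205,.0814,.1]];print((proj("scene",P)-[150,80])*2.64)
E
```

```text
11.725 [ 30.3   9.1 -22.2   0.  -58.6 -36. ] [-1.7994e+02  3.0000e-02 -9.5730e+01] [0.521  0.0818 0.174 ] [ 0.3  1.  -1.2] 0.01947548372158911 29.998275339603424
tool shift m [0.0005 0.0005 0.016 ] units [0.02 0.02 0.64]
[[393.61249664 410.50107407]
 [392.31686252 334.74992066]]
```

View pics/s4.png

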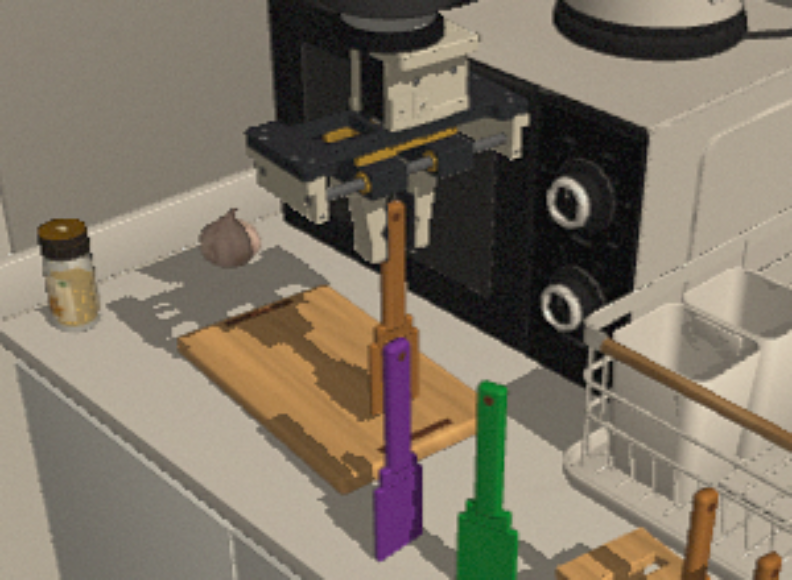

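The turner is upright over the -y end of the board, with its blade end at about (393,408), as predicted. I'll lower it to contact.

Call:
play_rows --motion '[{"x":0,"y":0,"z":0.2,"rx":0,"ry":0,"rz":0},{"x":0,"y":0,"z":0.2,"rx":0,"ry":0,"rz":0},{"x":0,"y":0,"z":0.12,"rx":0,"ry":0,"rz":0},{"x":0,"y":0,"z":0.12,"rx":0,"ry":0,"rz":0},{"x":0,"y":0,"z":0.08,"rx":0,"ry":0,"rz":0},{"x":0,"y":0,"z":0,"rx":0,"ry":0,"rz":0},{"x":0,"y":0,"z":0,"rx":0,"ry":0,"rz":0}]'

```text
clock: 12.65
tool_pos: [0.5213, 0.0817, 0.1581]
orientation: [-179.9, 0.0, -95.7]
force: [-7.7, 0.2, 21.8]
opening: 0.0198
gripper_force: 30.1
```

```bash
python3 - <<'E'
import numpy as np
t=np.radians(np.r_[0:80:4,80,82]);u=-.003*np.cos(t)+.159*np.sin(t);z=.159*np.cos(t)+.003*np.sin(t)
print(np.c_[np.degrees(t)[1:],-np.diff(u)/.025,-np.diff(z)/.025,z[1:]].round(3))
E
```

```text
[[ 4.00e+00 -4.44e-01  7.00e-03  1.59e-01]
 [ 8.00e+00 -4.42e-01  3.80e-02  1.58e-01]
 [ 1.20e+01 -4.39e-01  6.90e-02  1.56e-01]
 [ 1.60e+01 -4.33e-01  9.90e-02  1.54e-01]
 [ 2.00e+01 -4.25e-01  1.29e-01  1.50e-01]
 [ 2.40e+01 -4.15e-01  1.59e-01  1.46e-01]
 [ 2.80e+01 -4.03e-01  1.87e-01  1.42e-01]
 [ 3.20e+01 -3.89e-01  2.15e-01  1.36e-01]
 [ 3.60e+01 -3.73e-01  2.41e-01  1.30e-01]
 [ 4.00e+01 -3.55e-01  2.67e-01  1.24e-01]
 [ 4.40e+01 -3.36e-01  2.91e-01  1.16e-01]
 [ 4.80e+01 -3.14e-01  3.14e-01  1.09e-01]
 [ 5.20e+01 -2.92e-01  3.35e-01  1.00e-01]
 [ 5.60e+01 -2.68e-01  3.54e-01  9.10e-02]
 [ 6.00e+01 -2.42e-01  3.72e-01  8.20e-02]
 [ 6.40e+01 -2.16e-01  3.88e-01  7.20e-02]
 [ 6.80e+01 -1.88e-01  4.02e-01  6.20e-02]
 [ 7.20e+01 -1.60e-01  4.14e-01  5.20e-02]
 [ 7.60e+01 -1.30e-01  4.24e-01  4.10e-02]
 [ 8.00e+01 -1.00e-01  4.32e-01  3.10e-02]
 [ 8.20e+01 -3.90e-02  2.19e-01  2.50e-02]]
```

First part, to 24°. I'll ease the press by 0.5 mm, then check.

Call:
play_rows --motion '[{"x":-0.22,"y":0,"z":-0.02,"rx":0,"ry":0,"rz":0},{"x":-0.22,"y":0,"z":0,"rx":0,"ry":0,"rz":0},{"x":-0.22,"y":0,"z":0.02,"rx":0,"ry":0,"rz":0},{"x":-0.22,"y":0,"z":0.02,"rx":0,"ry":0,"rz":0},{"x":-0.22,"y":0,"z":0.03,"rx":0,"ry":0,"rz":0},{"x":-0.22,"y":0,"z":0.04,"rx":0,"ry":0,"rz":0},{"x":-0.43,"y":0,"z":0.1,"rx":0,"ry":0,"rz":0},{"x":-0.42,"y":0,"z":0.13,"rx":0,"ry":0,"rz":0},{"x":-0.41,"y":0,"z":0.16,"rx":0,"ry":0,"rz":0},{"x":0,"y":0,"z":0,"rx":0,"ry":0,"rz":0}]'

```text
clock: 13.9
tool_pos: [0.5273, 0.1466, 0.1438]
orientation: [-180.0, 0.0, -95.7]
force: [-2.5, 1.2, 4.7]
opening: 0.0201
gripper_force: 30.0
```

```bash
python3 - <<'E'
from h import *
s=cams.snapshot("scene")
cv2.imwrite("pics/s5.png",cv2.resize(s[80:300,150:450],(792,580)))
E
```

```text
(no output)
```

View pics/s5.png

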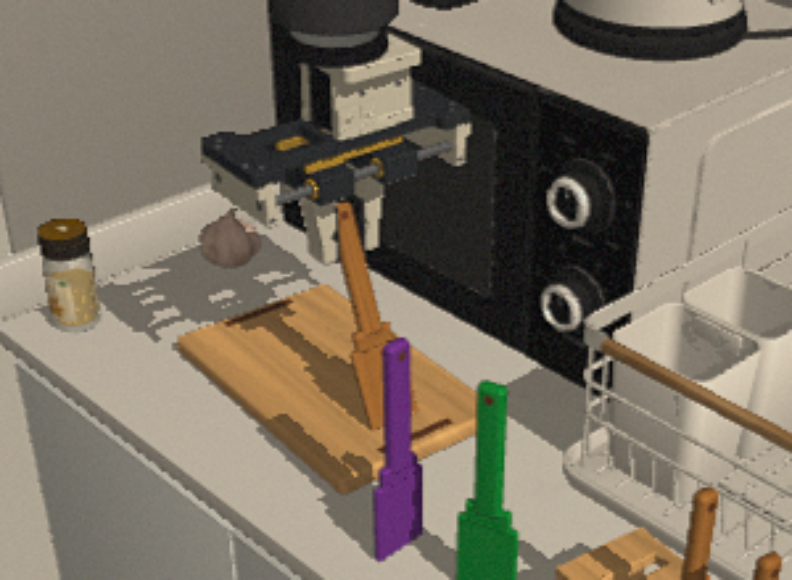

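The turner has pivoted to about 24° with its blade end still in place at about (375,425). The press is light (5 N), so I'll add a little.

Call:
play_rows --motion '[{"x":-0.4,"y":0,"z":0.22,"rx":0,"ry":0,"rz":0},{"x":-0.39,"y":0,"z":0.23,"rx":0,"ry":0,"rz":0},{"x":-0.37,"y":0,"z":0.24,"rx":0,"ry":0,"rz":0},{"x":-0.36,"y":0,"z":0.27,"rx":0,"ry":0,"rz":0},{"x":-0.34,"y":0,"z":0.29,"rx":0,"ry":0,"rz":0},{"x":-0.31,"y":0,"z":0.31,"rx":0,"ry":0,"rz":0},{"x":-0.29,"y":0,"z":0.34,"rx":0,"ry":0,"rz":0},{"x":-0.27,"y":0,"z":0.35,"rx":0,"ry":0,"rz":0},{"x":-0.24,"y":0,"z":0.37,"rx":0,"ry":0,"rz":0},{"x":0,"y":0,"z":0,"rx":0,"ry":0,"rz":0}]'

```text
clock: 15.2
tool_pos: [0.5346, 0.2201, 0.0772]
orientation: [180.0, -0.0, -95.7]
force: [0.8, 2.7, 1.8]
opening: 0.0197
gripper_force: 30.0
```

Call:
play_rows --motion '[{"x":-0.22,"y":0,"z":0.39,"rx":0,"ry":0,"rz":0},{"x":-0.19,"y":0,"z":0.4,"rx":0,"ry":0,"rz":0},{"x":-0.16,"y":0,"z":0.41,"rx":0,"ry":0,"rz":0},{"x":-0.13,"y":0,"z":0.42,"rx":0,"ry":0,"rz":0},{"x":-0.06,"y":0,"z":0.25,"rx":0,"ry":0,"rz":0},{"x":0,"y":0,"z":0,"rx":0,"ry":0,"rz":0},{"x":0,"y":0,"z":0,"rx":0,"ry":0,"rz":0}]'

```text
clock: 16.08
tool_pos: [0.536, 0.2381, 0.031]
orientation: [180.0, -0.0, -95.8]
force: [-0.0, -1.2, 0.1]
opening: 0.0196
gripper_force: 30.0
```

```bash
python3 - <<'E'
from h import *
s=cams.snapshot("scene");t=cams.snapshot("top")
a=cv2.resize(s[120:290,190:410],(440,340),interpolation=2);b=cv2.resize(t[185:290,145:285],(360,270),interpolation=2)
o=np.zeros((340,800,3),np.uint8);o[:,:440]=a;o[:270,440:]=b;cv2.imwrite("pics/s6.png",o)
E
```

```text
(no output)
```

View pics/s6.png

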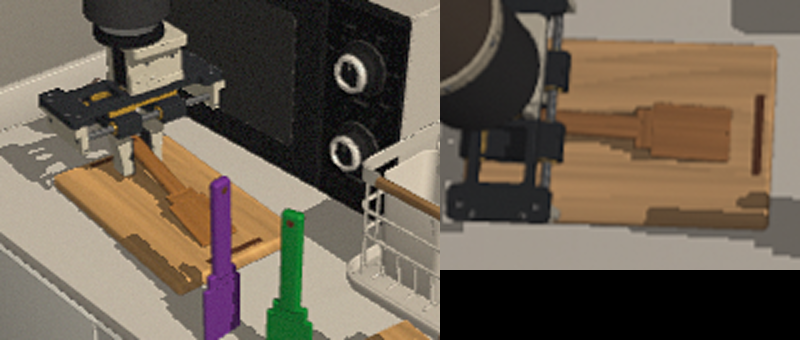

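The turner is near flat, with its blade end at top-image (259,237), about 93 mm from the board centre and aligned with the board. I'll lower the last bit, hold, then release.

Call:
play_rows --motion '[{"x":-0.03,"y":0,"z":0.14,"rx":0,"ry":0,"rz":0},{"x":-0.01,"y":0,"z":0.14,"rx":0,"ry":0,"rz":0},{"x":0,"y":0,"z":0,"rx":0,"ry":0,"rz":0},{"x":0,"y":0,"z":0,"rx":0,"ry":0,"rz":0},{"x":0,"y":0,"z":0,"rx":0,"ry":0,"rz":0}]'

```text
clock: 16.8
tool_pos: [0.5366, 0.2398, 0.0242]
orientation: [-180.0, 0.0, -95.7]
force: [-0.5, 1.4, 1.4]
opening: 0.0195
gripper_force: 30.0
```

Call:
play_rows --motion '[{"x":0,"y":0,"z":0,"rx":0,"ry":0,"rz":0},{"x":0,"y":0,"z":0,"rx":0,"ry":0,"rz":0},{"x":0,"y":0,"z":0,"rx":0,"ry":0,"rz":0},{"x":0,"y":0,"z":0,"rx":0,"ry":0,"rz":0},{"x":0,"y":0,"z":0,"rx":0,"ry":0,"rz":0},{"x":0,"y":0,"z":0,"rx":0,"ry":0,"rz":0},{"x":0,"y":0,"z":0,"rx":0,"ry":0,"rz":0}]' --fingers 0.6

```text
clock: 17.68
tool_pos: [0.5364, 0.2396, 0.0241]
orientation: [180.0, -0.0, -95.7]
force: [0.3, 0.2, -0.3]
opening: 0.0698
gripper_force: 0.0
```

Call:
play_rows --motion '[{"x":0,"y":0,"z":-0.4,"rx":0,"ry":0,"rz":0},{"x":0,"y":0,"z":-0.8,"rx":0,"ry":0,"rz":0},{"x":0,"y":0,"z":-0.8,"rx":0,"ry":0,"rz":0},{"x":0,"y":0,"z":-0.8,"rx":0,"ry":0,"rz":0},{"x":0,"y":0,"z":-0.8,"rx":0,"ry":0,"rz":0},{"x":0,"y":0,"z":-0.8,"rx":0,"ry":0,"rz":0},{"x":0,"y":0,"z":-0.8,"rx":0,"ry":0,"rz":0},{"x":0,"y":0,"z":-0.8,"rx":0,"ry":0,"rz":0},{"x":0,"y":0,"z":0,"rx":0,"ry":0,"rz":0}]'

```text
clock: 18.8
tool_pos: [0.5374, 0.2403, 0.1765]
orientation: [-179.8, 0.2, -95.7]
force: [-1.2, -0.3, -0.2]
opening: 0.0703
gripper_force: 0.0
```

```bash
python3 - <<'E'
from h import *
s=cams.snapshot("scene");t=cams.snapshot("top");w=cams.snapshot("wrist")
o=np.zeros((600,800,3),np.uint8);o[:300,:400]=cv2.resize(s[100:400,150:550],(400,300));o[:300,400:]=cv2.resize(t[185:290,145:285],(400,300),interpolation=2);o[300:,:400]=cv2.resize(w,(400,300));cv2.imwrite("pics/s7.png",o)
E
```

```text
(no output)
```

View pics/s7.png

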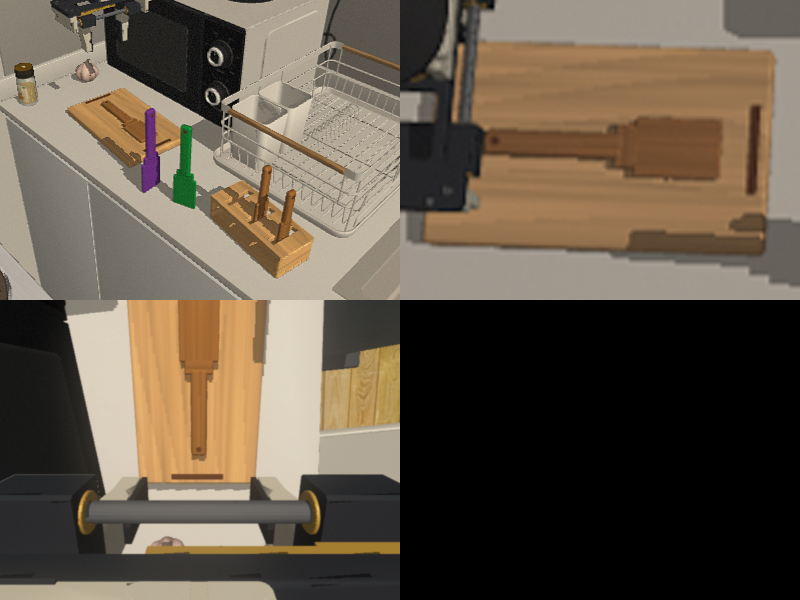

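The turner lies flat along the board with its middle at top-image (215,236), against a board centre of about (216,236). The spreader and fork stand in the rack, and the hand is clear.

```bash
python3 -c "
from plant import workorder
print(workorder.close_job())"
```

```text
the job is handed in; nothing more can be done
None
```

The job is handed in, though no verdict came back: the turner pivoted down and lies flat along the middle of the board, and the spreader and fork are still standing in the rack.

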